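# Cull the short and the chipped test cylinder from the curing box

## Robot

A 6-joint arm with a two-finger parallel gripper is mounted at the origin on a cart in front of the work surface, level with it; the furniture and walls round the work are solid. World frame = base frame: x ahead of the robot, y to its left, z up, the work surface at z = 0. Lengths are in m, angles in degrees, forces in N, time in s.
With the tool pointing down it reaches from about 0.35 to 0.775 m from the base axis. Payload 7.3 kg.
Tool frame: the origin (TCP) lies between the finger pads; the fingertips stand 17 mm ahead of it and the grasp point (between the pads) lies 2 mm behind it; z points along the fingers, y is the line along which they close (so a half turn about z gives the same grasp; the last joint's range is limited). The gripper opens to 92 mm and grips with 3 to 60 N. Pads are 19 mm wide; open, the fingers measure 130 mm over their backs; the gripper's body (75 mm by 190 mm) begins 47 mm behind the grasp point.
Start: joints at [54.832, 19.595, 87.324, -0, 73.075, -8.365], TCP at [0.237, 0.469, 0.244] pointing down, gripper open.
Joint ranges: [-145.02, 145.02], [-44.19, 115.74], [2.07, 154.8], [-57.11, 237.11], [16.16, 152.29], [-177.93, 177.93]. Speed limits (degrees/s): [147.25, 147.25, 180, 180, 180, 180].

## Interface

Orientations are given as [roll, pitch, yaw] about the fixed x, y, z axes, in that order (R = Rz(yaw) Ry(pitch) Rx(roll)).
In Python, from plant import robot gives the robot as it stands.
- The arm moves only by the tool apply_moves, never from a script. Its argument "commands" is a list of rows, each a list of 4 numbers: the shift along the tool's x, y, z in m, then the turn about the tool's z in degrees. In form: [[dx, dy, dz, turn], ...]. A call has exactly 8 rows; each row is the pose to reach, as a shift and turn from the pose commanded when the call began, along the tool's axes at that moment; what a row does not reach only later rows make up. A row lasts 1/10 s, in which the tool goes at most 50 mm and 8.59 degrees, less where a joint would pass 70% of its speed; a pose out of reach is approached as far as the arm can. A call with a gripper value outside its range is refused whole. "hand" is the closure, from 0 (fully open) to 1 (shut), set as the call begins (left out, the last holds). The fingers move at their own pace and stop on an object; "newtons" is the grip in N (left out, the last holds). Time passes only in rows, so rows that repeat a pose let the fingers close, or fill a call up. It gives the time, the measured TCP pose, the force, the opening and the grip force at its end, in the units of the state.
- robot.observe(): the state, without advancing time (a new reading comes with each control period).
- robot.capture(name): name is "side" or "top"; returns a dict with "image" (384x512x3 uint8, blue, green, red), "fx", "fy", "cx", "cy" (pixels), "cam_to_world" (4x4, takes a point from camera to world coordinates). Camera axes: x right, y up, looking along -z (the intrinsics and any distortion apply to the point x, -y, -z); pixel columns grow to the right and rows downward; lengths in m; the calibration is good to about 2 mm. A picture is of the moment at which its call begins. There is no depth.
- robot.finish_job(): hands the job in; it is judged then, once.
The state is a dict: "clock": time; "joints": joint angles; "joint_velocities": joint speeds; "effort": joint torques, N m; "tcp_pos": TCP position; "tool_rot": TCP orientation; "ft_force": force on the tool from outside, world axes, zero at the start; "ft_torque": the same for the moment, N m; "finger_gap": opening from 0.0 (shut) to 1.0 (fully open); "gripper_force": force on a finger pad.
Only numpy, scipy, OpenCV 4.12 (cv2) and the standard library are available. Lean on these libraries where they do the work, as an engineer would, in place of code of your own. Each camera call takes 0.05 s, during which the arm holds its last target. There are 200 camera calls.

## Task

Swing the clear hood of the curing box fully open, take out the two cylinders that are unfit for the compression test by their shape (one is too short, one has a broken top edge; a dark colour is no fault) and stand both upright on the floor of the white reject dish, set down and not dropped. Then shut the hood fully again so that the sound cylinders go on curing; these stay standing where they are, and the caliper and the tins are left alone.

Things in the scene. Friction and masses are not known exactly. Their poses are not given: they have to be found in the camera images.
- curing_box: Low grey box, fixed, 236 (x) x 176 (y) x 20 mm, with a clear hood 81 mm deep on it. Origin: centre of the underside; z up, y towards the hinge, so the hood's grip is on the -y side. Perforated floor 12 mm up, in a 7 mm wide rim 20 mm high. On the floor stand six cylinders, mixed: two rows (y near -34 and +32 mm) of three (x near -72, 0, +72 mm), each up to 2 mm off.
- hood (a joint): Hinge of the clear hood: 0 = shut (it may start ajar by up to 0.12), grows as its front edge swings up and back, 1.72 = fully open at its stop, upright and leaning slightly back, clear of the cylinders. A friction hinge: the hood (340 g) stays at any angle where it is left; 1 to 4 N at the grip move it.
- hood_grip (a point): Point to grasp on the hood's grip: a black block, 16 mm wide (box x), 18 mm high, standing 40 mm out of the hood's front face. The point is midway in width and height, 26 mm from that face; x 0, y -108, z 88 mm in the box's frame when shut. Pinched across its width, it can turn between the fingers while the tool stays pointing down all through the swing. Axes: the hood's (the box's when shut).
- hood_hinge (a point): Middle of the hinge line, at x 0, y +84, z 21 mm in the box's frame; the line runs along the box's x. The grip point swings round it at a radius of 203 mm (192 mm towards -y and 67 mm above it when shut).
- short: Reject: a grey-beige cylinder of cement-stabilised soil, 38 mm in diameter but only 58 mm high (18 mm too short), standing upright in the curing box at the start. Origin at the centre of its underside, z along its axis. About 126 g.
- chipped: Reject: a grey-beige cylinder of cement-stabilised soil, 38 mm in diameter and 76 mm high, a piece broken out of its top edge on its own +x side: the rough brown fracture takes 18 mm of the top's width and runs 32 mm down the side; the lower 44 mm are whole, standing upright in the curing box at the start. Origin at the centre of its underside, z along its axis. About 165 g.
- sound_1: Sound: a grey-beige cylinder of cement-stabilised soil, whole, 38 mm in diameter and 76 mm high, standing upright in the curing box at the start. Origin at the centre of its underside, z along its axis. About 165 g.
- sound_2: Sound: a grey-beige cylinder of cement-stabilised soil, whole, 38 mm in diameter and 76 mm high, standing upright in the curing box at the start. Origin at the centre of its underside, z along its axis. About 165 g.
- sound_3: Sound: a grey-beige cylinder of cement-stabilised soil, whole, 38 mm in diameter and 76 mm high, standing upright in the curing box at the start. Origin at the centre of its underside, z along its axis. About 165 g.
- sound_damp: Sound: a dark brown, still damp cylinder of cement-stabilised soil, whole, 38 mm in diameter and 76 mm high; its colour is no fault, standing upright in the curing box at the start. Origin at the centre of its underside, z along its axis. About 165 g.
- reject_dish: Square white dish with rounded corners, fixed, 248 x 248 x 19 mm, on the worktop on the right of the box. Origin at the centre of its underside, axes along its sides. Its flat floor is 182 mm square and lies 4 mm above the worktop; the rim is 18 mm high.
- caliper: Bystander: vernier caliper lying to the left of the box, 210 mm long.
- small_tin: Bystander: aluminium moisture tin, 57 mm in diameter and 31 mm high, on the worktop behind the dish.
- green_tin: Bystander: green tin, 72 mm in diameter and 37 mm high, on the worktop at the right behind the dish.

How it is judged (in metres and radians):
On the way, in this order (a step that is already met when the one before it is completed fails the run):
1. the hood is swung open (over 1.4 rad) (value of joint hood above 1.4 rad), for 0.2 s.
2. the short and the chipped cylinder stand released in the reject dish (x of short in the frame of reject_dish between -0.09 and 0.09 m and y of short in the frame of reject_dish between -0.09 and 0.09 m and z of short in the frame of reject_dish between -0.002 and 0.012 m and angle between each of short, chipped's own z axis and vertical below 0.12 rad and contact force between the fingers and short below 0.05 N and linear speed of each of short, chipped below 0.02 m/s and x of chipped in the frame of reject_dish between -0.09 and 0.09 m and y of chipped in the frame of reject_dish between -0.09 and 0.09 m and z of chipped in the frame of reject_dish between -0.002 and 0.012 m and contact force between the fingers and chipped below 0.05 N), for 0.2 s.
At the end, for the whole second after the job is handed in: Hood shut (under 0.04 rad). Both rejects stand upright (0.12 rad), released and still, on the dish's floor within 90 mm of its centre along each side. The sound cylinders stand within 15 mm of where they were, the caliper and both tins within 30 mm (all of step 2 and value of joint hood below 0.04 rad and distance of each of sound_1, sound_2, sound_3, sound_damp from where it was at the start of the episode below 0.015 m and angle between each of sound_1, sound_2, sound_3, sound_damp's own z axis and vertical below 0.1 rad and distance of each of caliper, small_tin, green_tin from where it was at the start of the episode below 0.03 m); the robot touches nothing.
It fails at once if a sound cylinder is knocked over (tilted over 0.35 rad) or shifted by more than 15 mm (angle between any of sound_1, sound_2, sound_3, sound_damp's own z axis and vertical above 0.35 rad or distance of any of sound_1, sound_2, sound_3, sound_damp from where it was at the start of the episode above 0.015 m).
It fails at once if a rejected cylinder is let go of while its underside is over 45 mm above the worktop ((contact force between the fingers and short below 0.02 N and height (world z) of short above 0.045 m) or (contact force between the fingers and chipped below 0.02 N and height (world z) of chipped above 0.045 m)).
It fails at once if the caliper or a tin is moved by more than 30 mm (distance of any of caliper, small_tin, green_tin from where it was at the start of the episode above 0.03 m).
It also fails if it takes over 72 s, if anything falls off the work surface, if the arm or the gripper's body presses on something with over 40 N, if the wrist force passes 120 N, or if a joint passes its speed limit or range.

## Working session

There is one attempt and no reset: what is moved stays moved. The work goes in short steps, Python scripts to look and compute and a tool call to move; the robot and the scene stay as the last step left them, time stands still between calls to the robot, and variables do not carry over. Pictures are saved under pics/ and viewed, at most 10 in all, crops included, and the job is handed in when it is done.

Besides the shell and the picture viewer there is one more tool, called after "Emit:" by a JSON object that holds its "api" and its "payload", one argument or row to a line. apply_moves: Moves the arm, as the interface text tells. Its arguments: {"type":"object","properties":{"commands":{"type":"array"},"hand":{"type":"number"},"newtons":{"type":"number"}},"required":["commands"]}

```bash
mkdir -p pics
cat > h.py <<'E'
import numpy as np,cv2
from plant import robot
def ray(c,u,v):
    T=np.array(c["cam_to_world"]);d=np.array([(u-c["cx"])/c["fx"],-(v-c["cy"])/c["fy"],-1])
    return T[:3,3],T[:3,:3]@d
def onz(c,u,v,z):
    o,d=ray(c,u,v);return o+d*(z-o[2])/d[2]
def proj(c,p):
    T=np.array(c["cam_to_world"]);q=T[:3,:3].T@(np.array(p)-T[:3,3])
    return c["cx"]+c["fx"]*q[0]/-q[2],c["cy"]-c["fy"]*q[1]/-q[2]
E
python3 - <<'E'
from h import *
a=robot.capture("top");b=robot.capture("side")
for n,c in(("top",a),("side",b)):
    cv2.imwrite(f"pics/{n}0.png",cv2.resize(c["image"],(800,600),interpolation=cv2.INTER_CUBIC))
    print(n,[k for k in c],c["fx"],c["cx"],c["cy"],np.round(c["cam_to_world"],3).tolist())
print(robot.observe())
E
```

```text
top ['image', 'fx', 'fy', 'cx', 'cy', 'cam_to_world'] 391.8719380301181 257.9521147203409 193.87919446146478 [[-0.012, 0.998, -0.054, 0.495], [-1.0, -0.013, -0.007, 0.09], [-0.008, 0.054, 0.999, 1.294], [0.0, 0.0, 0.0, 1.0]]
side ['image', 'fx', 'fy', 'cx', 'cy', 'cam_to_world'] 388.1585640030227 253.4912978599686 190.2978105553378 [[-0.992, 0.065, -0.105, 0.453], [-0.122, -0.358, 0.926, 1.2], [0.022, 0.932, 0.363, 0.535], [0.0, 0.0, 0.0, 1.0]]
{'clock': 0.1, 'joints': array([ 5.48310527e+01,  1.96318283e+01,  8.73693884e+01, -5.28505565e-04,
        7.30735071e+01, -8.36553366e+00]), 'joint_velocities': array([ 0.05584308, -0.05636587, -0.12442642, -0.03225191,  0.04067015,
        0.00759194]), 'effort': array([ 8.08079312e-04, -4.32002378e+01, -2.44694924e+01,  7.17462623e-02,
        5.26014017e-02, -1.84325148e-05]), 'tcp_pos': array([0.2365402 , 0.46833995, 0.24313445]), 'tool_rot': array([-1.79925998e+02, -1.03713771e-02,  1.53196734e+02]), 'ft_force': array([-1.22135417,  0.0978003 , -0.47790868]), 'ft_torque': array([ 0.01169644,  0.00929501, -0.02068013]), 'gripper_force': 0.0, 'finger_gap': 0.9978073919821726}
```

View pics/top0.png

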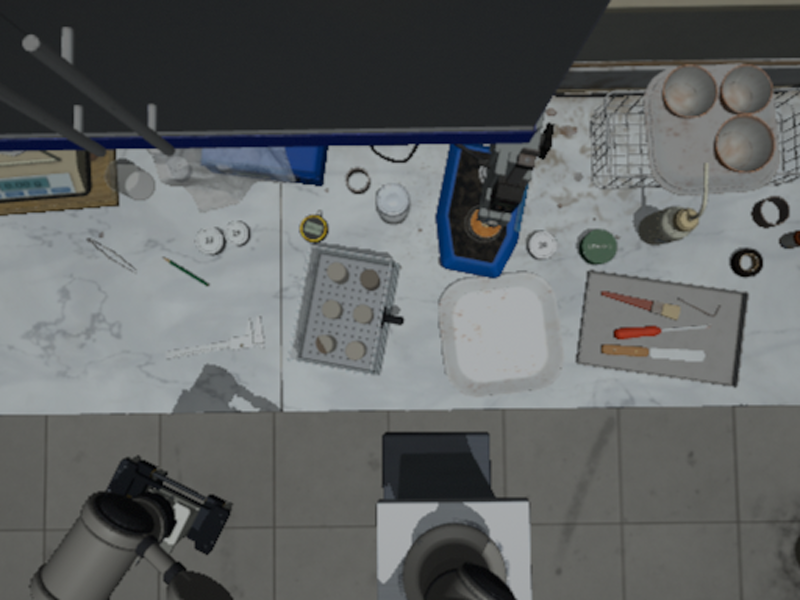

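View pics/side0.png

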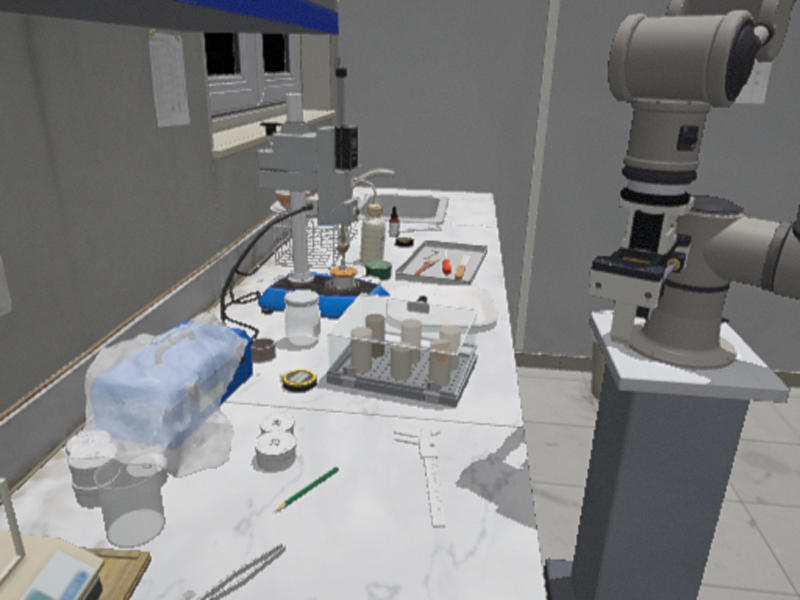

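The top view shows the box around (350,310), with the grip on its right at (393,320), towards world -y. The dish is at (502,332). The side view suggests that the chipped cylinder (440,360) and the short one (400,360) are both in the hinge row. I'll check this with crops.

Run:
```python
from h import *
a=robot.capture("top");b=robot.capture("side")
A=a["image"][150:246,182:310];B=b["image"][180:264,200:312]
A=cv2.resize(A,(760,570),interpolation=cv2.INTER_CUBIC);B=cv2.resize(B,(760,570),interpolation=cv2.INTER_CUBIC)
cv2.imwrite("pics/ct.png",A);cv2.imwrite("pics/cs.png",B)
```

```text
(no output)
```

View pics/ct.png

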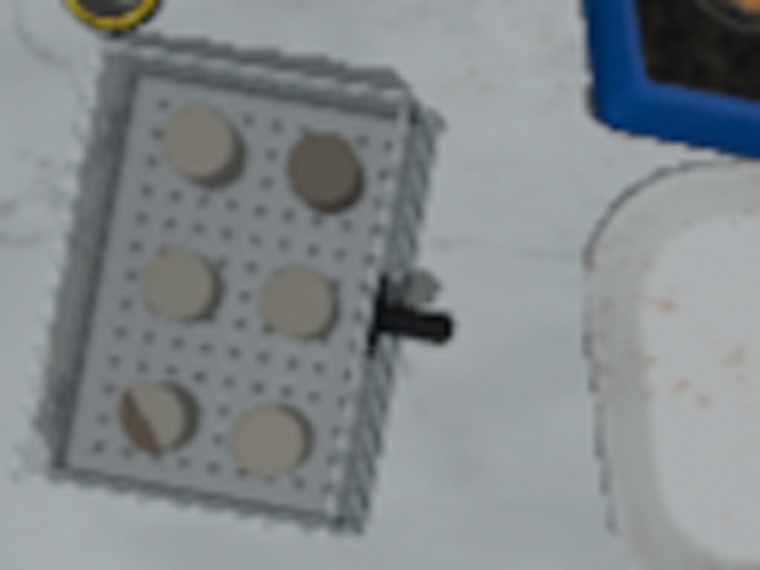

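View pics/cs.png

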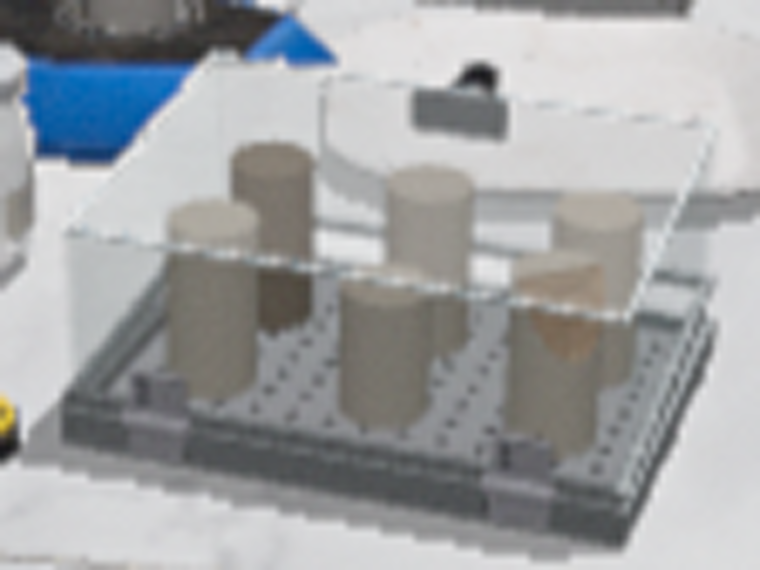

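Run:
```python
from h import *
import json
a=robot.capture("top");b=robot.capture("side")
t=lambda u,v:(182+u/5.9375-.4,150+v/5.9375-.4)
s=lambda u,v:(200+u/6.786-.4,180+v/6.786-.4)
px=[(201,143,72,32),(322,170,72,-34),(178,283,0,32),(298,302,0,-34),(153,415,-72,32),(270,440,-72,-34)]
W=[];L=[]
for i,(u,v,x,y) in enumerate(px):
    W.append(onz(a,*t(u,v),.070 if i==2 else .088)[:2]);L.append((x/1e3,y/1e3))
W=np.array(W);L=np.array(L)
Lc=L-L.mean(0);Wc=W-W.mean(0)
U,S,V=np.linalg.svd(Lc.T@Wc);R=(V.T@U.T)
T=W.mean(0)-R@L.mean(0);yaw=np.arctan2(R[1,0],R[0,0])
print("cyl",W.round(4).tolist());print("box",T.round(4),np.degrees(yaw),"res",(W-(L@R.T+T)).round(4).tolist())
w2l=lambda p:(R.T@(np.array(p[:2])-T)).round(4)
for z in(.088,.1,.11): print("grip tip/mid box-local at z",z,w2l(onz(a,*t(447,327),z)),w2l(onz(a,*t(378,315),z)))
# triangulate grip end
o1,d1=ray(a,*t(445,325));o2,d2=ray(b,*s(480,75))
k=np.linalg.lstsq(np.c_[d1,-d2],o2-o1,rcond=None)[0];p=o1+k[0]*d1;q=o2+k[1]*d2
print("tri",p,q,w2l(p),w2l(q))
for th in(0,.06,.12):
    c,s_=np.cos(th),np.sin(th);y,z=-.192-.014,.067
    P=np.r_[R@[0,.084+y*c+z*s_]+T,.021-y*s_+z*c]
    print(th,"tip proj top",np.round((np.array(proj(a,P))+.4-[182,150])*5.9375),"side",np.round((np.array(proj(b,P))+.4-[200,180])*6.786))
    for x,y,z in((-.118,-.168,.08),(.118,-.168,.08)):
        P=np.r_[R@[x,.084+y*c+z*s_]+T,.021-y*s_+z*c]
        print("  hood front corner side",np.round((np.array(proj(b,P))+.4-[200,180])*6.786))
m=cv2.inRange(a["image"],(150,150,150),(255,255,255))
D=[onz(a,u/1.5625-.4,v/1.5625-.4,.018)[:2].round(3).tolist() for u,v in((438,330),(564,334),(500,270),(503,394))]
print("dish",D)
```

```text
cyl [[0.6241, 0.2297], [0.6091, 0.1667], [0.552, 0.2444], [0.5405, 0.1798], [0.4829, 0.2555], [0.4693, 0.1949]]
box [0.5465 0.2128] -11.149417716074463 res [[0.0007, -0.0006], [-0.0015, 0.0012], [-0.0007, 0.0002], [0.0006, 0.0004], [0.0009, -0.0027], [-0.0, 0.0016]]
grip tip/mid box-local at z 0.088 [ 0.0018 -0.1119] [ 0.0014 -0.0756]
grip tip/mid box-local at z 0.1 [ 0.0015 -0.1121] [ 0.0011 -0.0762]
grip tip/mid box-local at z 0.11 [ 0.0012 -0.1123] [ 0.0009 -0.0766]
tri [0.52709568 0.1034596  0.1074829 ] [0.52647223 0.10342481 0.10746539] [ 0.0021 -0.1111] [ 0.0015 -0.1112]
0 tip proj top [465. 334.] side [488. 107.]
  hood front corner side [732. 148.]
  hood front corner side [215.  74.]
0.06 tip proj top [457. 332.] side [486.  86.]
  hood front corner side [731. 131.]
  hood front corner side [211.  58.]
0.12 tip proj top [447. 329.] side [484.  65.]
  hood front corner side [730. 115.]
  hood front corner side [206.  42.]
dish [[0.508, 0.029], [0.496, -0.233], [0.631, -0.103], [0.374, -0.104]]
```

The pictures confirm that the short one is in the middle of the hinge row and the chipped one is at x -72 in the same row. The hood is ajar by about 0.09 rad. I'll move towards the grip now.

Emit:
{"api": "apply_moves", "payload": {
  "commands": [
    [-0.042, -0.018, 0.003, 7.4],
    [-0.084, -0.037, 0.006, 14.8],
    [-0.126, -0.055, 0.009, 22.2],
    [-0.168, -0.074, 0.012, 29.6],
    [-0.21, -0.092, 0.015, 37],
    [-0.252, -0.11, 0.018, 44.4],
    [-0.294, -0.129, 0.021, 52],
    [-0.336, -0.147, 0.024, 59.4]
  ],
  "hand": 0.5,
  "newtons": 20
}}

```text
clock: 1.1
tcp_pos: [0.4713, 0.1842, 0.2198]
tool_rot: [180.0, -0.0, 93.5]
ft_force: [0.4, 0.9, 0.1]
finger_gap: 0.503
gripper_force: 0.0
```

```bash
cat >> h.py <<'E'
BR=np.radians(-11.15);BT=np.array([.5465,.2128])
def bw(x,y):
    return BT+np.array([np.cos(BR)*x-np.sin(BR)*y,np.sin(BR)*x+np.cos(BR)*y])
def go(p,yaw=78.85):
    o=robot.observe();q=o["tcp_pos"];w=np.radians(o["tool_rot"][2]);d=np.array(p)-q
    print("tcp",q.round(4),"yaw",o["tool_rot"][2].round(2),"t",o["clock"],"gap",o["finger_gap"].round(3),"F",np.round(o["ft_force"],1),
     "-> dx,dy,dz,turn",np.round([np.cos(w)*d[0]+np.sin(w)*d[1],np.sin(w)*d[0]-np.cos(w)*d[1],-d[2],(o["tool_rot"][2]-yaw+180)%360-180],4))
E
python3 -c "
from h import *
p=bw(.001,-.1);go([p[0],p[1],.17]);print(p)"
```

```text
Traceback (most recent call last):
  File "h.py", line 16, in go
    print("tcp",q.round(4),"yaw",o["tool_rot"][2].round(2),"t",o["clock"],"gap",o["finger_gap"].round(3),"F",np.round(o["ft_force"],1),
                                                                                ^^^^^^^^^^^^^^^^^^^^^
AttributeError: 'float' object has no attribute 'round'
```

```bash
sed -i 's/o\["finger_gap"\].round(3)/round(o["finger_gap"],3)/' h.py
python3 -c "
from h import *
p=bw(.001,-.1);go([p[0],p[1],.17]);print(p)"
```

```text
tcp [0.4713 0.1842 0.2198] yaw 93.48 t 1.1 gap 0.503 F [0.4 0.9 0.1] -> dx,dy,dz,turn [-0.073   0.0525  0.0498 14.6292]
[0.5281433  0.11449419]
```

Emit:
{"api": "apply_moves", "payload": {
  "commands": [
    [-0.025, 0.018, 0, 5],
    [-0.05, 0.036, 0, 10],
    [-0.073, 0.0525, 0, 14.6],
    [-0.073, 0.0525, 0.015, 14.6],
    [-0.073, 0.0525, 0.03, 14.6],
    [-0.073, 0.0525, 0.05, 14.6],
    [-0.073, 0.0525, 0.05, 14.6],
    [-0.073, 0.0525, 0.05, 14.6]
  ]
}}

```text
clock: 1.9
tcp_pos: [0.5276, 0.1166, 0.1699]
tool_rot: [-180.0, 0.0, 79.2]
ft_force: [0.6, 0.4, 0.5]
finger_gap: 0.503
gripper_force: 0.0
```

Run:
```python
from h import *
b=robot.capture("side");a=robot.capture("top")
B=cv2.resize(b["image"][155:239,220:332],(480,360),interpolation=cv2.INTER_CUBIC)
A=cv2.resize(a["image"][150:234,190:302],(320,240),interpolation=cv2.INTER_CUBIC)
I=np.zeros((600,480,3),np.uint8);I[:360]=B;I[360:,:320]=A
cv2.imwrite("pics/grip.png",I)
p=bw(.001,-.1);go([p[0],p[1],.107]);
```

```text
tcp [0.5281 0.1167 0.1708] yaw 79.21 t 2.0 gap 0.501 F [-0.7 -0.4  0.3] -> dx,dy,dz,turn [-0.0021  0.0004  0.0638  0.3567]
```

View pics/grip.png

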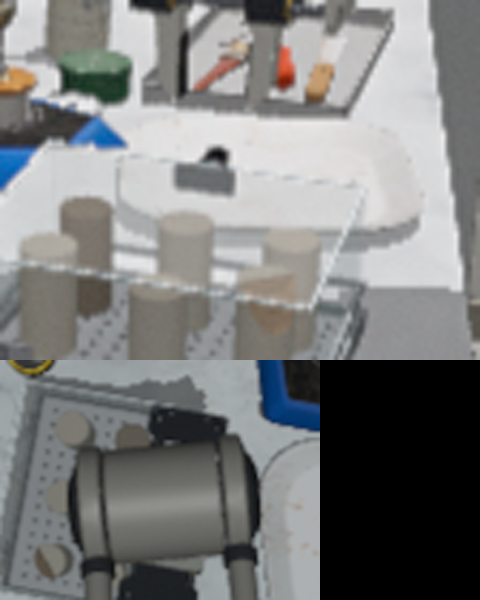

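The fingers (columns 170 and 262) straddle the grip at (216,158). I'll descend and close.

Emit:
{"api": "apply_moves", "payload": {
  "commands": [
    [-0.002, 0, 0.025, 0.3],
    [-0.002, 0, 0.05, 0.3],
    [-0.002, 0, 0.066, 0.3],
    [-0.002, 0, 0.066, 0.3],
    [-0.002, 0, 0.066, 0.3],
    [-0.002, 0, 0.066, 0.3],
    [-0.002, 0, 0.066, 0.3],
    [-0.002, 0, 0.066, 0.3]
  ]
}}

```text
clock: 2.8
tcp_pos: [0.5276, 0.1146, 0.1045]
tool_rot: [179.9, -0.0, 78.9]
ft_force: [-0.3, 0.6, 0.1]
finger_gap: 0.501
gripper_force: 0.0
```

Emit:
{"api": "apply_moves", "payload": {
  "commands": [
    [0, 0, 0, 0],
    [0, 0, 0, 0],
    [0, 0, 0, 0],
    [0, 0, 0, 0],
    [0, 0, 0, 0],
    [0, 0, 0, 0],
    [0, 0, 0, 0],
    [0, 0, 0, 0]
  ],
  "hand": 1,
  "newtons": 20
}}

```text
clock: 3.6
tcp_pos: [0.5279, 0.1145, 0.1039]
tool_rot: [179.9, -0.0, 78.9]
ft_force: [5.1, -0.8, -2.0]
finger_gap: 0.176
gripper_force: 20.0
```

Run:
```python
from h import *
o=robot.observe();q=o["tcp_pos"]
print(q,o["finger_gap"],o["gripper_force"],o["ft_force"])
d=q[:2]-BT;l=np.array([np.cos(BR)*d[0]+np.sin(BR)*d[1],-np.sin(BR)*d[0]+np.cos(BR)*d[1]]);y,z=l[1]-.084,q[2]+.002-.021
print("local",l,"radius",np.hypot(y,z));ph=np.arctan2(z,y);th0=np.arctan2(67,-192)-ph;print("theta",th0)
ths=np.linspace(th0,1.69,25)[1:]
r=.203
for i,t in enumerate(ths):
    p=np.arctan2(67,-192)-t; print(i+1,round(t,3),round(r*np.cos(p)-y,4),round(-(r*np.sin(p)-z),4))
```

```text
[0.52789393 0.1144978  0.10388649] 0.176430532576767 19.999912977218628 [ 5.13444769 -0.82144997 -2.04274128]
local [ 0.00075463 -0.10004469] radius 0.2026774871388866
theta 0.0964049347675946
1 0.163 0.0058 -0.0122
2 0.229 0.0126 -0.0238
3 0.296 0.0202 -0.0349
4 0.362 0.0285 -0.0455
5 0.428 0.0375 -0.0556
6 0.495 0.0471 -0.065
7 0.561 0.0574 -0.0737
8 0.628 0.0682 -0.0818
9 0.694 0.0795 -0.0891
10 0.76 0.0913 -0.0957
11 0.827 0.1035 -0.1014
12 0.893 0.116 -0.1064
13 0.96 0.1288 -0.1105
14 1.026 0.1419 -0.1137
15 1.092 0.1552 -0.1161
16 1.159 0.1686 -0.1175
17 1.225 0.182 -0.1181
18 1.292 0.1955 -0.1178
19 1.358 0.2089 -0.1166
20 1.424 0.2223 -0.1145
21 1.491 0.2354 -0.1115
22 1.557 0.2483 -0.1077
23 1.624 0.261 -0.103
24 1.69 0.2732 -0.0975
```

Emit:
{"api": "apply_moves", "payload": {
  "commands": [
    [0.006, 0, -0.012, 0],
    [0.0125, 0, -0.024, 0],
    [0.02, 0, -0.035, 0],
    [0.0285, 0, -0.0455, 0],
    [0.0375, 0, -0.0555, 0],
    [0.047, 0, -0.065, 0],
    [0.0575, 0, -0.0735, 0],
    [0.068, 0, -0.082, 0]
  ]
}}

```text
clock: 4.4
tcp_pos: [0.5409, 0.1808, 0.1856]
tool_rot: [179.9, 0.1, 78.9]
ft_force: [8.4, -0.8, -8.0]
finger_gap: 0.172
gripper_force: 20.0
```

Emit:
{"api": "apply_moves", "payload": {
  "commands": [
    [0.0115, 0, -0.007, 0],
    [0.0235, 0, -0.0135, 0],
    [0.0355, 0, -0.0195, 0],
    [0.048, 0, -0.0245, 0],
    [0.061, 0, -0.0285, 0],
    [0.074, 0, -0.032, 0],
    [0.087, 0, -0.034, 0],
    [0.1005, 0, -0.0355, 0]
  ]
}}

```text
clock: 5.2
tcp_pos: [0.5601, 0.2788, 0.2219]
tool_rot: [179.9, 0.1, 78.9]
ft_force: [4.4, -4.4, 1.2]
finger_gap: 0.177
gripper_force: 22.1
```

Emit:
{"api": "apply_moves", "payload": {
  "commands": [
    [0.0135, 0, -0.0005, 0],
    [0.027, 0, 0, 0],
    [0.0405, 0, 0.001, 0],
    [0.0535, 0, 0.003, 0],
    [0.067, 0, 0.006, 0],
    [0.08, 0, 0.01, 0],
    [0.0925, 0, 0.0145, 0],
    [0.1045, 0, 0.02, 0]
  ]
}}

```text
clock: 6.0
tcp_pos: [0.5805, 0.3831, 0.2016]
tool_rot: [179.9, -0.0, 78.9]
ft_force: [5.4, -1.8, 4.2]
finger_gap: 0.173
gripper_force: 20.0
```

Run:
```python
from h import *
o=robot.observe();q=o["tcp_pos"]
print(q,o["finger_gap"],o["gripper_force"],o["ft_force"],o["clock"])
d=q[:2]-BT;l=np.array([np.cos(BR)*d[0]+np.sin(BR)*d[1],-np.sin(BR)*d[0]+np.cos(BR)*d[1]]);y,z=l[1]-.084,q[2]+.002-.021
print("local",l,"radius",np.hypot(y,z),"theta",np.arctan2(67,-192)-np.arctan2(z,y))
```

```text
[0.58048292 0.3830809  0.2016054 ] 0.17314662798865482 20.001379251480103 [ 5.36530504 -1.79554828  4.16304505] 6.0
local [0.00041285 0.17363828] radius 0.20342014315011037 theta 1.6913789722776804
```

Emit:
{"api": "apply_moves", "payload": {
  "commands": [
    [0, 0, 0, 0],
    [0, 0, 0, 0],
    [0, 0, 0, 0],
    [0, 0, -0.01, 0],
    [0, 0, -0.025, 0],
    [0, 0, -0.045, 0],
    [0, 0, -0.06, 0],
    [0, 0, -0.06, 0]
  ],
  "hand": 0.4
}}

```text
clock: 6.8
tcp_pos: [0.5805, 0.3826, 0.2647]
tool_rot: [179.8, -0.2, 78.9]
ft_force: [0.5, 0.3, 0.6]
finger_gap: 0.602
gripper_force: 0.0
```

Emit:
{"api": "apply_moves", "payload": {
  "commands": [
    [-0.04, 0, 0, 0],
    [-0.085, 0, 0, 0],
    [-0.13, 0, 0, 0],
    [-0.175, 0, 0, 0],
    [-0.22, 0, 0, 0],
    [-0.265, 0, 0, 0],
    [-0.31, 0, 0, 0],
    [-0.35, 0, 0, 0]
  ]
}}

```text
clock: 7.6
tcp_pos: [0.5111, 0.0371, 0.2608]
tool_rot: [-179.9, 0.0, 78.9]
ft_force: [0.5, -0.4, 0.6]
finger_gap: 0.601
gripper_force: 0.0
```

Run:
```python
from h import *
b=robot.capture("side");a=robot.capture("top")
B=cv2.resize(b["image"][135:255,190:310],(600,600),interpolation=cv2.INTER_CUBIC)
A=cv2.resize(a["image"][155:245,180:270],(600,600),interpolation=cv2.INTER_CUBIC)
cv2.imwrite("pics/open.png",cv2.resize(np.hstack([B,A]),(800,400)))
I=a["image"].astype(int);m=((I[...,2]-I[...,0])>8).astype(np.uint8)
m[:155]=0;m[245:]=0;m[:,:180]=0;m[:,256:]=0
n,l,s,c=cv2.connectedComponentsWithStats(m)
for i in range(1,n):
    if s[i,4]>30:
        print(s[i],c[i].round(1),onz(a,*c[i],.088)[:2].round(4))
```

```text
[209 168  14  13 135] [215.3 174.1] [0.6229 0.2301]
[230 172  13  14 129] [236.3 178.5] [0.6083 0.1653]
[206 192  13  12 124] [211.9 197.7] [0.5499 0.2412]
[226 195  13  12 122] [231.8 200.7] [0.5398 0.1797]
[202 214  12  12 114] [207.5 219.8] [0.4821 0.2552]
```

View pics/open.png

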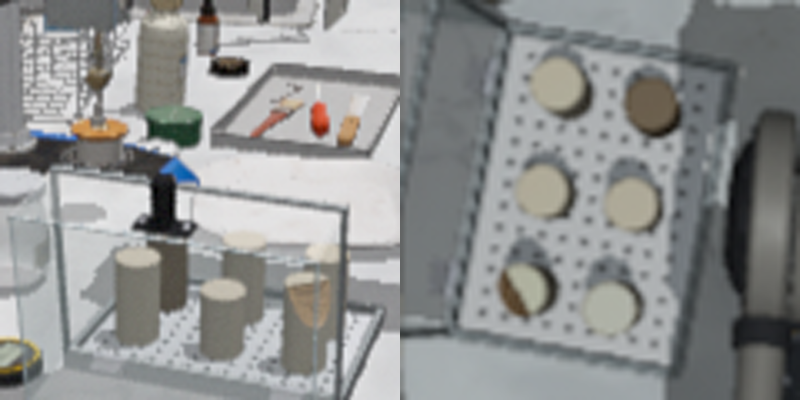

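The hood stands open and all six cylinders are visible. The chipped one is at (525,290) and the short one at (545,190) in the right panel. Next I'll hover above the chipped cylinder.

Emit:
{"api": "apply_moves", "payload": {
  "commands": [
    [0.03, -0.01, 0.01, 0],
    [0.06, -0.02, 0.025, 0],
    [0.095, -0.032, 0.04, 0],
    [0.13, -0.044, 0.06, 0],
    [0.165, -0.056, 0.08, 0],
    [0.195, -0.066, 0.095, 0],
    [0.209, -0.07, 0.101, 0],
    [0.209, -0.07, 0.101, 0]
  ]
}}

```text
clock: 8.5
tcp_pos: [0.4828, 0.2592, 0.1591]
tool_rot: [-179.9, 0.1, 79.1]
ft_force: [0.4, -0.0, -0.2]
finger_gap: 0.597
gripper_force: 0.0
```

```bash
python3 -c "
from h import *
go([.4825,.2560,.045])"
```

```text
tcp [0.4828 0.2592 0.1591] yaw 79.07 t 8.5 gap 0.597 F [ 0.4 -0.  -0.2] -> dx,dy,dz,turn [-0.0032  0.0003  0.1141  0.2228]
```

Emit:
{"api": "apply_moves", "payload": {
  "commands": [
    [-0.003, 0, 0.015, 0],
    [-0.003, 0, 0.03, 0],
    [-0.003, 0, 0.045, 0],
    [-0.003, 0, 0.06, 0],
    [-0.003, 0, 0.075, 0],
    [-0.003, 0, 0.09, 0],
    [-0.003, 0, 0.104, 0],
    [-0.003, 0, 0.114, 0]
  ]
}}

```text
clock: 9.3
tcp_pos: [0.484, 0.2535, 0.0462]
tool_rot: [180.0, -0.0, 78.8]
ft_force: [-0.3, -0.0, 0.0]
finger_gap: 0.602
gripper_force: 0.0
```

Emit:
{"api": "apply_moves", "payload": {
  "commands": [
    [0, 0, 0, 0],
    [0, 0, 0, 0],
    [0, 0, 0, 0],
    [0, 0, 0, 0],
    [0, 0, 0, 0],
    [0, 0, 0, 0],
    [0, 0, 0, 0],
    [0, 0, 0, 0]
  ],
  "hand": 1,
  "newtons": 25
}}

```text
clock: 10.1
tcp_pos: [0.4838, 0.2547, 0.047]
tool_rot: [179.9, -0.0, 78.9]
ft_force: [0.1, -1.9, 5.7]
finger_gap: 0.41
gripper_force: 25.0
```

```bash
python3 -c "
from h import *
go([.4825,.2560,.045]);go([.50,-.14,.145])"
```

```text
tcp [0.4838 0.2547 0.047 ] yaw 78.91 t 10.1 gap 0.41 F [ 0.1 -1.9  5.7] -> dx,dy,dz,turn [ 0.0011 -0.0015  0.002   0.0574]
tcp [0.4838 0.2547 0.047 ] yaw 78.91 t 10.1 gap 0.41 F [ 0.1 -1.9  5.7] -> dx,dy,dz,turn [-0.3842  0.0919 -0.098   0.0574]
```

Gripped at 37.7 mm, so I'll lift.

Emit:
{"api": "apply_moves", "payload": {
  "commands": [
    [0, 0, -0.005, 0],
    [0, 0, -0.015, 0],
    [0, 0, -0.03, 0],
    [0, 0, -0.05, 0],
    [0, 0, -0.07, 0],
    [0, 0, -0.09, 0],
    [0, 0, -0.105, 0],
    [0, 0, -0.11, 0]
  ]
}}

```text
clock: 10.9
tcp_pos: [0.484, 0.2551, 0.1584]
tool_rot: [179.8, -0.1, 78.9]
ft_force: [0.1, -0.3, -1.0]
finger_gap: 0.412
gripper_force: 25.0
```

Emit:
{"api": "apply_moves", "payload": {
  "commands": [
    [-0.02, 0.005, 0, 0],
    [-0.055, 0.013, 0, 0],
    [-0.095, 0.023, 0, 0],
    [-0.14, 0.034, 0, 0],
    [-0.185, 0.045, 0, 0],
    [-0.23, 0.056, 0, 0],
    [-0.275, 0.067, 0, 0],
    [-0.315, 0.076, 0, 0]
  ]
}}

```text
clock: 11.7
tcp_pos: [0.4968, -0.0711, 0.156]
tool_rot: [-180.0, -0.0, 78.9]
ft_force: [0.4, -0.1, -1.2]
finger_gap: 0.409
gripper_force: 25.0
```

```bash
python3 -c "
from h import *
go([.50,-.14,.048])"
```

```text
tcp [ 0.4968 -0.0711  0.156 ] yaw 78.87 t 11.7 gap 0.409 F [ 0.4 -0.1 -1.2] -> dx,dy,dz,turn [-0.067   0.0164  0.108   0.0183]
```

Emit:
{"api": "apply_moves", "payload": {
  "commands": [
    [-0.03, 0.007, 0, 0],
    [-0.067, 0.016, 0, 0],
    [-0.067, 0.016, 0.02, 0],
    [-0.067, 0.016, 0.045, 0],
    [-0.067, 0.016, 0.07, 0],
    [-0.067, 0.016, 0.09, 0],
    [-0.067, 0.016, 0.105, 0],
    [-0.067, 0.016, 0.109, 0]
  ]
}}

```text
clock: 12.5
tcp_pos: [0.4988, -0.1373, 0.0453]
tool_rot: [-179.8, -0.1, 78.9]
ft_force: [0.0, 0.0, -1.2]
finger_gap: 0.408
gripper_force: 25.0
```

Emit:
{"api": "apply_moves", "payload": {
  "commands": [
    [0, 0, 0, 0],
    [0, 0, 0.002, 0],
    [0, 0, 0.003, 0],
    [0, 0, 0.004, 0],
    [0, 0, 0.005, 0],
    [0, 0, 0.006, 0],
    [0, 0, 0.007, 0],
    [0, 0, 0.007, 0]
  ]
}}

```text
clock: 13.3
tcp_pos: [0.5, -0.1379, 0.0401]
tool_rot: [-180.0, -0.0, 78.9]
ft_force: [-0.6, -0.4, -2.3]
finger_gap: 0.411
gripper_force: 25.0
```

Emit:
{"api": "apply_moves", "payload": {
  "commands": [
    [0, 0, 0.0005, 0],
    [0, 0, 0.001, 0],
    [0, 0, 0.0015, 0],
    [0, 0, 0.0015, 0],
    [0, 0, 0.0015, 0],
    [0, 0, 0.0015, 0],
    [0, 0, 0.0015, 0],
    [0, 0, 0.0015, 0]
  ]
}}

```text
clock: 14.1
tcp_pos: [0.5001, -0.1379, 0.0395]
tool_rot: [180.0, 0.0, 78.9]
ft_force: [-2.8, -0.2, 6.7]
finger_gap: 0.409
gripper_force: 25.0
```

Contact shows as +6.7 N, so I'll release and then retreat upwards.

Emit:
{"api": "apply_moves", "payload": {
  "commands": [
    [0, 0, 0, 0],
    [0, 0, 0, 0],
    [0, 0, 0, 0],
    [0, 0, -0.01, 0],
    [0, 0, -0.03, 0],
    [0, 0, -0.06, 0],
    [0, 0, -0.09, 0],
    [0, 0, -0.12, 0]
  ],
  "hand": 0.4
}}

```text
clock: 14.9
tcp_pos: [0.4999, -0.1378, 0.1605]
tool_rot: [180.0, -0.0, 78.9]
ft_force: [0.7, 0.3, -0.0]
finger_gap: 0.602
gripper_force: 0.0
```

```bash
python3 -c "
from h import *
go([.551,.244,.16])"
```

```text
tcp [ 0.4999 -0.1378  0.1605] yaw 78.9 t 14.9 gap 0.602 F [ 0.7  0.3 -0. ] -> dx,dy,dz,turn [ 0.3845 -0.0234  0.0005  0.0486]
```

Emit:
{"api": "apply_moves", "payload": {
  "commands": [
    [0.03, -0.002, 0, 0],
    [0.075, -0.005, 0, 0],
    [0.12, -0.007, 0, 0],
    [0.165, -0.01, 0, 0],
    [0.21, -0.013, 0, 0],
    [0.255, -0.016, 0, 0],
    [0.3, -0.018, 0, 0],
    [0.345, -0.021, 0, 0]
  ]
}}

```text
clock: 15.7
tcp_pos: [0.5459, 0.2066, 0.1596]
tool_rot: [180.0, -0.0, 78.9]
ft_force: [0.1, -0.5, -0.4]
finger_gap: 0.604
gripper_force: 0.0
```

Emit:
{"api": "apply_moves", "payload": {
  "commands": [
    [0.025, -0.002, 0, 0],
    [0.0385, -0.0025, 0, 0],
    [0.0385, -0.0025, 0.01, 0],
    [0.0385, -0.0025, 0.02, 0],
    [0.0385, -0.0025, 0.03, 0],
    [0.0385, -0.0025, 0.04, 0],
    [0.0385, -0.0025, 0.045, 0],
    [0.0385, -0.0025, 0.045, 0]
  ]
}}

```text
clock: 16.5
tcp_pos: [0.5505, 0.2422, 0.1126]
tool_rot: [-179.9, 0.1, 78.8]
ft_force: [0.7, 0.8, 0.6]
finger_gap: 0.601
gripper_force: 0.0
```

```bash
python3 -c "
from h import *
a=robot.capture('top')
go([.551,.244,.044])"
```

```text
tcp [0.5508 0.2425 0.1134] yaw 78.86 t 16.55 gap 0.6 F [ 0.5  0.  -0.1] -> dx,dy,dz,turn [ 0.0015 -0.0001  0.0694  0.0102]
```

Emit:
{"api": "apply_moves", "payload": {
  "commands": [
    [0.0015, 0, 0.012, 0],
    [0.0015, 0, 0.024, 0],
    [0.0015, 0, 0.036, 0],
    [0.0015, 0, 0.048, 0],
    [0.0015, 0, 0.06, 0],
    [0.0015, 0, 0.067, 0],
    [0.0015, 0, 0.067, 0],
    [0.0015, 0, 0.067, 0]
  ]
}}

```text
clock: 17.35
tcp_pos: [0.5513, 0.2444, 0.0468]
tool_rot: [180.0, -0.0, 78.9]
ft_force: [-0.8, -0.4, 1.2]
finger_gap: 0.601
gripper_force: 0.0
```

Emit:
{"api": "apply_moves", "payload": {
  "commands": [
    [0, 0, 0, 0],
    [0, 0, 0, 0],
    [0, 0, 0, 0],
    [0, 0, 0, 0],
    [0, 0, 0, 0],
    [0, 0, 0, 0],
    [0, 0, 0, 0],
    [0, 0, 0, 0]
  ],
  "hand": 1,
  "newtons": 25
}}

```text
clock: 18.15
tcp_pos: [0.5515, 0.2445, 0.0472]
tool_rot: [179.9, -0.0, 78.9]
ft_force: [-0.1, -0.1, 6.0]
finger_gap: 0.407
gripper_force: 25.0
```

Emit:
{"api": "apply_moves", "payload": {
  "commands": [
    [0, 0, -0.005, 0],
    [0, 0, -0.015, 0],
    [0, 0, -0.03, 0],
    [0, 0, -0.05, 0],
    [0, 0, -0.07, 0],
    [0, 0, -0.09, 0],
    [0, 0, -0.105, 0],
    [0, 0, -0.11, 0]
  ]
}}

```text
clock: 18.95
tcp_pos: [0.5518, 0.2446, 0.1589]
tool_rot: [179.8, -0.1, 78.9]
ft_force: [-0.1, 0.3, -2.0]
finger_gap: 0.406
gripper_force: 25.0
```

Emit:
{"api": "apply_moves", "payload": {
  "commands": [
    [-0.02, 0, 0, 0],
    [-0.06, 0.001, 0, 0],
    [-0.105, 0.001, 0, 0],
    [-0.15, 0.002, 0, 0],
    [-0.195, 0.002, 0, 0],
    [-0.24, 0.003, 0, 0],
    [-0.28, 0.003, 0, 0],
    [-0.31, 0.003, 0, 0]
  ]
}}

```text
clock: 19.75
tcp_pos: [0.4933, -0.0625, 0.1564]
tool_rot: [-179.9, 0.0, 78.8]
ft_force: [-0.1, -0.5, -0.9]
finger_gap: 0.407
gripper_force: 25.0
```

Emit:
{"api": "apply_moves", "payload": {
  "commands": [
    [0, 0, 0, 0],
    [0, 0, 0.015, 0],
    [0, 0, 0.035, 0],
    [0, 0, 0.06, 0],
    [0, 0, 0.08, 0],
    [0, 0, 0.1, 0],
    [0, 0, 0.11, 0],
    [0, 0, 0.113, 0]
  ]
}}

```text
clock: 20.55
tcp_pos: [0.4938, -0.0596, 0.0426]
tool_rot: [-179.9, -0.0, 78.9]
ft_force: [-0.2, 0.8, -0.1]
finger_gap: 0.413
gripper_force: 25.0
```

Emit:
{"api": "apply_moves", "payload": {
  "commands": [
    [0, 0, 0.001, 0],
    [0, 0, 0.002, 0],
    [0, 0, 0.003, 0],
    [0, 0, 0.004, 0],
    [0, 0, 0.005, 0],
    [0, 0, 0.005, 0],
    [0, 0, 0.005, 0],
    [0, 0, 0.005, 0]
  ]
}}

```text
clock: 21.35
tcp_pos: [0.4947, -0.0605, 0.0397]
tool_rot: [179.9, 0.0, 78.9]
ft_force: [-1.5, 0.7, 7.5]
finger_gap: 0.41
gripper_force: 25.0
```

Emit:
{"api": "apply_moves", "payload": {
  "commands": [
    [0, 0, 0, 0],
    [0, 0, 0, 0],
    [0, 0, 0, 0],
    [0, 0, -0.01, 0],
    [0, 0, -0.04, 0],
    [0, 0, -0.08, 0],
    [0, 0, -0.12, 0],
    [0, 0, -0.16, 0]
  ],
  "hand": 0.4
}}

```text
clock: 22.15
tcp_pos: [0.4941, -0.0603, 0.201]
tool_rot: [180.0, -0.0, 78.9]
ft_force: [1.8, -0.3, 0.4]
finger_gap: 0.6
gripper_force: 0.0
```

Run:
```python
from h import *
b=robot.capture("side");a=robot.capture("top")
B=cv2.resize(b["image"][120:260,190:330],(600,600),interpolation=cv2.INTER_CUBIC)
A=cv2.resize(a["image"][150:270,250:370],(600,600),interpolation=cv2.INTER_CUBIC)
cv2.imwrite("pics/placed.png",cv2.resize(np.hstack([B,A]),(800,400)))
go([.5805,.3831,.265])
```

```text
tcp [ 0.4971 -0.0611  0.2048] yaw 78.9 t 22.25 gap 0.6 F [ 0.8 -0.6 -0.7] -> dx,dy,dz,turn [ 0.4519 -0.0036 -0.0602  0.0549]
```

View pics/placed.png

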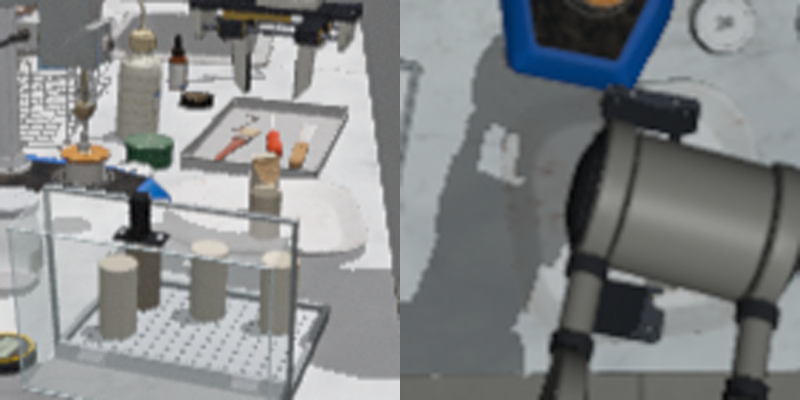

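Both rejects stand in the dish: the short one is in front at (265,210), with the chipped one behind it. The hood grip is at (140,215), unchanged. Next I'll return to the grip.

Emit:
{"api": "apply_moves", "payload": {
  "commands": [
    [0, 0, -0.03, 0],
    [0.03, 0, -0.06, 0],
    [0.075, 0, -0.06, 0],
    [0.12, -0.001, -0.06, 0],
    [0.165, -0.001, -0.06, 0],
    [0.21, -0.002, -0.06, 0],
    [0.255, -0.002, -0.06, 0],
    [0.3, -0.003, -0.06, 0]
  ]
}}

```text
clock: 23.05
tcp_pos: [0.549, 0.2364, 0.2584]
tool_rot: [-180.0, 0.0, 78.9]
ft_force: [0.2, -0.2, -0.1]
finger_gap: 0.6
gripper_force: 0.0
```

Emit:
{"api": "apply_moves", "payload": {
  "commands": [
    [0.04, 0, 0, 0],
    [0.085, 0, 0, 0],
    [0.125, 0, 0, 0],
    [0.15, 0, 0, 0],
    [0.15, 0, 0, 0],
    [0.15, 0, 0, 0],
    [0.15, 0, 0, 0],
    [0.15, 0, 0, 0]
  ]
}}

```text
clock: 23.85
tcp_pos: [0.5783, 0.3805, 0.2592]
tool_rot: [180.0, 0.0, 78.8]
ft_force: [-0.1, -0.1, -0.1]
finger_gap: 0.599
gripper_force: 0.0
```

```bash
python3 -c "
from h import *
go([.5805,.3831,.2016])"
```

```text
tcp [0.5783 0.3805 0.2592] yaw 78.81 t 23.85 gap 0.599 F [-0.1 -0.1 -0.1] -> dx,dy,dz,turn [ 0.003   0.0017  0.0576 -0.0399]
```

Emit:
{"api": "apply_moves", "payload": {
  "commands": [
    [0.003, 0.002, 0.01, 0],
    [0.003, 0.002, 0.02, 0],
    [0.003, 0.002, 0.03, 0],
    [0.003, 0.002, 0.04, 0],
    [0.003, 0.002, 0.05, 0],
    [0.003, 0.002, 0.0575, 0],
    [0.003, 0.002, 0.0575, 0],
    [0.003, 0.002, 0.0575, 0]
  ]
}}

```text
clock: 24.65
tcp_pos: [0.5807, 0.3844, 0.2013]
tool_rot: [180.0, -0.0, 78.9]
ft_force: [0.6, -0.0, 0.0]
finger_gap: 0.602
gripper_force: 0.0
```

Emit:
{"api": "apply_moves", "payload": {
  "commands": [
    [0, 0, 0, 0],
    [0, 0, 0, 0],
    [0, 0, 0, 0],
    [0, 0, 0, 0],
    [0, 0, 0, 0],
    [0, 0, 0, 0],
    [0, 0, 0, 0],
    [0, 0, 0, 0]
  ],
  "hand": 1,
  "newtons": 20
}}

```text
clock: 25.45
tcp_pos: [0.5808, 0.3843, 0.2013]
tool_rot: [180.0, -0.0, 78.9]
ft_force: [0.4, -0.2, -0.4]
finger_gap: 0.176
gripper_force: 20.0
```

Run:
```python
from h import *
o=robot.observe();q=o["tcp_pos"]
print(q,o["finger_gap"],o["ft_force"],o["clock"])
d=q[:2]-BT;l=np.array([np.cos(BR)*d[0]+np.sin(BR)*d[1],-np.sin(BR)*d[0]+np.cos(BR)*d[1]]);y,z=l[1]-.084,q[2]+.002-.021
th=np.arctan2(67,-192)-np.arctan2(z,y);print("local",l,"radius",np.hypot(y,z),"theta",th)
ths=np.linspace(th,0,25);P=np.arctan2(67,-192)-ths
Y=.203*np.cos(P);Z=.203*np.sin(P)
for k in(0,8,16):
    print([[round(Y[i]-(y if k==0 else Y[k]),4),0,round((z if k==0 else Z[k])-Z[i],4),0] for i in range(k+1,k+9)])
```

```text
[0.58075213 0.38430109 0.20132013] 0.17557100690318891 [ 0.44549074 -0.23724225 -0.41062124] 25.45
local [0.00044102 0.1748875 ] radius 0.20371835181874512 theta 1.697500698316273
[[np.float64(-0.0134), 0, np.float64(-0.0053), 0], [np.float64(-0.0268), 0, np.float64(-0.0103), 0], [np.float64(-0.0406), 0, np.float64(-0.0144), 0], [np.float64(-0.0546), 0, np.float64(-0.0174), 0], [np.float64(-0.0688), 0, np.float64(-0.0195), 0], [np.float64(-0.0832), 0, np.float64(-0.0205), 0], [np.float64(-0.0975), 0, np.float64(-0.0206), 0], [np.float64(-0.1118), 0, np.float64(-0.0196), 0]]
[[np.float64(-0.0142), 0, np.float64(0.002), 0], [np.float64(-0.0283), 0, np.float64(0.005), 0], [np.float64(-0.0421), 0, np.float64(0.0089), 0], [np.float64(-0.0555), 0, np.float64(0.0139), 0], [np.float64(-0.0686), 0, np.float64(0.0198), 0], [np.float64(-0.0813), 0, np.float64(0.0265), 0], [np.float64(-0.0934), 0, np.float64(0.0342), 0], [np.float64(-0.105), 0, np.float64(0.0427), 0]]
[[np.float64(-0.0109), 0, np.float64(0.0093), 0], [np.float64(-0.0212), 0, np.float64(0.0193), 0], [np.float64(-0.0307), 0, np.float64(0.0301), 0], [np.float64(-0.0394), 0, np.float64(0.0415), 0], [np.float64(-0.0473), 0, np.float64(0.0535), 0], [np.float64(-0.0544), 0, np.float64(0.066), 0], [np.float64(-0.0605), 0, np.float64(0.079), 0], [np.float64(-0.0657), 0, np.float64(0.0923), 0]]
```

Emit:
{"api": "apply_moves", "payload": {
  "commands": [
    [-0.0135, 0, -0.0055, 0],
    [-0.027, 0, -0.0105, 0],
    [-0.0405, 0, -0.0145, 0],
    [-0.0545, 0, -0.0175, 0],
    [-0.069, 0, -0.0195, 0],
    [-0.083, 0, -0.0205, 0],
    [-0.0975, 0, -0.0205, 0],
    [-0.112, 0, -0.0195, 0]
  ]
}}

```text
clock: 26.25
tcp_pos: [0.559, 0.2735, 0.2213]
tool_rot: [179.9, -0.1, 78.9]
ft_force: [3.7, 2.8, -1.4]
finger_gap: 0.174
gripper_force: 20.0
```

Emit:
{"api": "apply_moves", "payload": {
  "commands": [
    [-0.014, 0, 0.002, 0],
    [-0.0285, 0, 0.005, 0],
    [-0.042, 0, 0.009, 0],
    [-0.0555, 0, 0.014, 0],
    [-0.0685, 0, 0.02, 0],
    [-0.0815, 0, 0.0265, 0],
    [-0.0935, 0, 0.034, 0],
    [-0.105, 0, 0.0425, 0]
  ]
}}

```text
clock: 27.05
tcp_pos: [0.5387, 0.1698, 0.1784]
tool_rot: [179.9, 0.0, 78.9]
ft_force: [2.3, -0.5, 4.3]
finger_gap: 0.168
gripper_force: 20.0
```

Emit:
{"api": "apply_moves", "payload": {
  "commands": [
    [-0.011, 0, 0.0095, 0],
    [-0.021, 0, 0.0195, 0],
    [-0.0305, 0, 0.03, 0],
    [-0.0395, 0, 0.0415, 0],
    [-0.0475, 0, 0.0535, 0],
    [-0.0545, 0, 0.066, 0],
    [-0.0605, 0, 0.079, 0],
    [-0.0635, 0, 0.086, 0]
  ]
}}

```text
clock: 27.85
tcp_pos: [0.5264, 0.1069, 0.0914]
tool_rot: [180.0, 0.1, 78.9]
ft_force: [2.1, -3.9, 4.1]
finger_gap: 0.174
gripper_force: 20.0
```

Emit:
{"api": "apply_moves", "payload": {
  "commands": [
    [-0.001, 0, 0.002, 0],
    [-0.0015, 0, 0.004, 0],
    [-0.0025, 0, 0.006, 0],
    [-0.0025, 0, 0.007, 0],
    [-0.0025, 0, 0.008, 0],
    [-0.0025, 0, 0.008, 0],
    [-0.0025, 0, 0.008, 0],
    [-0.0025, 0, 0.008, 0]
  ]
}}

```text
clock: 28.65
tcp_pos: [0.5259, 0.1044, 0.0842]
tool_rot: [180.0, 0.2, 78.9]
ft_force: [1.0, -9.9, 2.9]
finger_gap: 0.174
gripper_force: 20.0
```

Run:
```python
from h import *
go([0.5265,.1067,.086])
```

```text
tcp [0.5259 0.1044 0.0842] yaw 78.91 t 28.65 gap 0.174 F [ 1.  -9.9  2.9] -> dx,dy,dz,turn [ 0.0024  0.0001 -0.0018  0.0624]
```

Emit:
{"api": "apply_moves", "payload": {
  "commands": [
    [0, 0, 0.001, 0],
    [0, 0, 0.002, 0],
    [0, 0, 0.003, 0],
    [0, 0, 0.003, 0],
    [0, 0, 0.003, 0],
    [0, 0, 0.003, 0],
    [0, 0, 0.003, 0],
    [0, 0, 0.003, 0]
  ]
}}

```text
clock: 29.45
tcp_pos: [0.5258, 0.1036, 0.0815]
tool_rot: [180.0, 0.2, 78.9]
ft_force: [-0.2, -12.7, 7.6]
finger_gap: 0.169
gripper_force: 20.0
```

Emit:
{"api": "apply_moves", "payload": {
  "commands": [
    [0, 0, 0, 0],
    [0, 0, 0, 0],
    [0, 0, 0, 0],
    [0, 0, -0.015, 0],
    [0, 0, -0.03, 0],
    [0, 0, -0.05, 0],
    [0, 0, -0.05, 0],
    [0, 0, -0.05, 0]
  ],
  "hand": 0.4
}}

```text
clock: 30.25
tcp_pos: [0.5258, 0.1068, 0.1309]
tool_rot: [-180.0, -0.0, 78.9]
ft_force: [0.2, 1.0, 0.4]
finger_gap: 0.602
gripper_force: 0.0
```

Emit:
{"api": "apply_moves", "payload": {
  "commands": [
    [0, 0, 0, 0],
    [0, 0, 0, 0],
    [0, 0, 0, 0],
    [0, 0, 0, 0],
    [0, 0, 0, 0],
    [0, 0, 0, 0],
    [0, 0, 0, 0],
    [0, 0, 0, 0]
  ],
  "hand": 1
}}

```text
clock: 31.05
tcp_pos: [0.5262, 0.1066, 0.1313]
tool_rot: [180.0, -0.0, 78.9]
ft_force: [0.6, 0.2, -0.2]
finger_gap: 0.007
gripper_force: 0.0
```

Emit:
{"api": "apply_moves", "payload": {
  "commands": [
    [0, 0, 0.004, 0],
    [0, 0, 0.008, 0],
    [0, 0, 0.012, 0],
    [0, 0, 0.016, 0],
    [0, 0, 0.018, 0],
    [0, 0, 0.02, 0],
    [0, 0, 0.02, 0],
    [0, 0, 0.02, 0]
  ]
}}

```text
clock: 31.85
tcp_pos: [0.5261, 0.1066, 0.114]
tool_rot: [179.9, -0.0, 78.9]
ft_force: [-9.4, -1.6, 25.1]
finger_gap: 0.004
gripper_force: 12.4
```

Contact at tip height 97 mm, which is the shut grip's top, and it resists with 25 N. The hood is shut, so I'll retreat and take a final look.

Emit:
{"api": "apply_moves", "payload": {
  "commands": [
    [0, 0, -0.02, 0],
    [0, 0, -0.05, 0],
    [0, 0, -0.09, 0],
    [0, 0, -0.13, 0],
    [-0.03, 0, -0.16, 0],
    [-0.06, 0, -0.17, 0],
    [-0.09, 0.0, -0.17, 0],
    [-0.09, 0, -0.17, 0]
  ]
}}

```text
clock: 32.65
tcp_pos: [0.5085, 0.0156, 0.2815]
tool_rot: [180.0, 0.1, 78.7]
ft_force: [-0.7, -0.0, -0.2]
finger_gap: 0.003
gripper_force: 0.0
```

Run:
```python
from h import *
b=robot.capture("side");go([.5,0,.3])
cv2.imwrite("pics/fin.png",cv2.resize(b["image"][130:255,190:340],(720,600),interpolation=cv2.INTER_CUBIC))
for th in(0,.04,.08):
    c,s=np.cos(th),np.sin(th)
    for x,y,z in((-.118,-.168,.08),(.118,-.168,.08)):
        P=np.r_[bw(x,.084+y*c+z*s),.021-y*s+z*c]
        print(th,np.round((np.array(proj(b,P))+.4-[190,130])*4.8))
```

```text
tcp [0.5086 0.0171 0.2812] yaw 78.74 t 32.7 gap 0.009 F [ 0.4  0.2 -0.6] -> dx,dy,dz,turn [-0.0185 -0.0051 -0.0188 -0.1114]
0 [566. 345.]
0 [200. 293.]
0.04 [565. 337.]
0.04 [198. 285.]
0.08 [565. 329.]
0.08 [196. 277.]
```

View pics/fin.png

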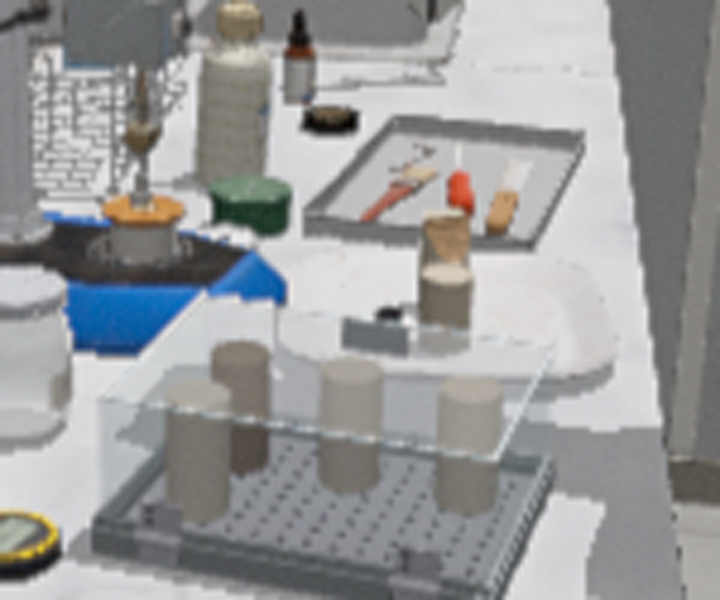

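The hood lies shut, with its front corners at (553,345) and (205,293) against a predicted 345 and 293 rows. Four sound cylinders stand in the box and both rejects stand in the dish.

```bash
python3 -c "
from h import *
print(robot.finish_job())"
```

```text
the job is handed in; nothing more can be done
None
```

I handed the job in at about 33 s of robot time: both rejects are standing in the dish, the hood is shut, and the four sound cylinders are still standing in the box; the hand-in call gave no verdict.

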